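# Set the charger for the pack on the plate

## Task

Open the charger case: swing up its green lid, which has a steel carry handle at the front, until it rests back on its stop. Then turn the orange selector knob inside so that its pointer clicks into the position whose coloured mark matches the battery pack standing on the black charging plate (the other two packs, on the plywood board, do not count). Leave the lid open and do not disturb the three packs.

Things in the scene. Friction and masses are not known exactly. Their poses are not given: they have to be found in the camera images.
- case_lid (a joint): angle of the green case lid, rad: 0 closed, 1.9 open on its stop (leaning 19 degrees past upright). A plain hinge: let go below about 1.4 it falls shut, beyond about 1.8 it falls gently onto its stop. Mass about 0.4 kg
- lid_hinge (a point): point on the lid's hinge axis, mid-length, at the back top edge of the grey case base, 50 mm above the table. Axes at joint 0: as the case (below); the axes turn with the lid about y. The lid is a hollow green shell 180 (x) x 240 (y) x 55 mm high, walls 4 mm, lying on its -x side of this point; it opens upward and over towards the case's +x side
- handle (a point): middle of the round steel bar (diameter 11 mm) of the carry handle on the lid's front; the bar runs along y, 120 mm between its two arms, and stands 45 mm clear (centre) in front of the lid's front wall, 225 mm (x) and 30 mm (z) from the hinge axis, 80 mm above the table when closed. Moves and turns with the lid; can be pinched from above all the way through the swing
- case: fixed charger case, base 180 (x) x 240 (y) x 50 mm high; origin at the centre of its underside on the table, z up. Its front (handle side) is -x, the lid is hinged along its back top edge at +x. Its x axis points roughly to the left (+y) of the robot. The top of the base is the flat control panel, covered by the lid while that is closed
- selector (a joint): angle of the orange selector knob, rad, growing clockwise seen from above; it clicks into four positions: -0.6 (blue mark), 0 (white mark, off, where it starts), 0.6 (yellow mark), 1.2 (red mark); end stops at -0.75 and 1.35. Takes up to about 0.08 N m
- knob_grip (a point): on the knob's axis at the height to grip, 81 mm above the table. The knob is a bar grip 46 mm long (x), 14 mm thick (y), 34 mm high, top 93 mm above the table, on a disc of 48 mm diameter. Turns with the knob: the white pointer end of the bar is its -x; at joint 0 the axes are those of the case
- mark_blue (a point): blue dot on the panel (17 mm diameter), 45.5 mm from the knob's axis, 52 mm above the table
- mark_white (a point): white dot, the off position, same size and radius
- mark_yellow (a point): yellow dot, same size and radius
- mark_red (a point): red dot, same size and radius
- plate: fixed black charging plate with an orange circle, 130 (x) x 120 (y) x 10 mm; origin at the centre of its underside on the table. One battery pack stands on it
- pack_blue: power-tool battery pack with a blue top, 78 (x) x 60 (y) x 62 mm high, 0.5 kg; origin at the centre of its underside. Stands loose on the charging plate (within 30 mm of its centre) or on the plywood board, 10 mm above the table
- pack_yellow: power-tool battery pack with a yellow top, 78 (x) x 60 (y) x 62 mm high, 0.5 kg; origin at the centre of its underside. Stands loose on the charging plate (within 30 mm of its centre) or on the plywood board, 10 mm above the table
- pack_red: power-tool battery pack with a red top, 78 (x) x 60 (y) x 62 mm high, 0.5 kg; origin at the centre of its underside. Stands loose on the charging plate (within 30 mm of its centre) or on the plywood board, 10 mm above the table
There are look-alikes about, which are no part of the job. What is shaped like the pack_blue but purple or turquoise is not meant.

How it is judged:
On the way:
1. the lid is open and resting on its stop (value of joint case_lid above 1.8 rad and velocity of joint case_lid between -0.1 and 0.1 rad/s), for 0.2 s.
At the end, for the whole second after the job is handed in: The lid is open on its stop (joint above 1.8 rad), the selector is at rest within 0.1 rad of the click position whose mark has the colour of the pack on the charging plate (blue -0.6, yellow 0.6, red 1.2), and each pack is within 30 mm of where it stood (value of joint case_lid above 1.8 rad and velocity of joint selector between -0.05 and 0.05 rad/s and ((horizontal distance between pack_blue and plate below 0.06 m and value of joint selector between -0.7 and -0.5 rad) or (horizontal distance between pack_yellow and plate below 0.06 m and value of joint selector between 0.5 and 0.7 rad) or (horizontal distance between pack_red and plate below 0.06 m and value of joint selector between 1.1 and 1.3 rad)) and distance of each of pack_blue, pack_yellow, pack_red from where it was at the start of the episode below 0.03 m); the robot touches nothing.
It fails at once if a battery pack is pushed more than 30 mm from its place or tipped over (distance of any of pack_blue, pack_yellow, pack_red from where it was at the start of the episode above 0.03 m or angle between any of pack_blue, pack_yellow, pack_red's own z axis and vertical above 0.5 rad).
It also fails if it takes over 61 s, if anything falls off the work surface, if the arm or the gripper's body presses on something with over 40 N, if the wrist force passes 120 N, or if a joint passes its speed limit or range.

## Robot

A 6-joint arm with a two-finger parallel gripper is mounted at the origin on the work surface. World frame = base frame: x ahead of the robot, y to its left, z up, the work surface at z = 0. Lengths are in m, angles in rad, forces in N, time in s.
With the tool pointing down it reaches from about 0.375 to 0.9 m from the base axis. Payload 3.1 kg.
Tool frame: the origin (TCP) lies midway between the tips of the shut fingers; the grasp point (between the pads) lies 19 mm behind it (manip.pinch_z is the distance from the TCP to the grasp point, in m); z points along the fingers, y is the line along which they close (so a half turn about z gives the same grasp; the last joint's range is limited). The gripper opens to 85 mm and grips with 20 to 120 N. Pads are 22 mm wide; open, the fingers measure 114 mm over their backs; the gripper's body (76 mm by 85 mm) begins 54 mm behind the grasp point. The pads swing forward as they close: fully open they stand 13 mm farther back than shut.
Start: joints at [1.091, 0.527, 1.433, -0, 1.181, -0.178], TCP at [0.185, 0.597, 0.231] pointing down, gripper open.
Joint ranges: [-3.08, 3.08], [-0.75, 2.2], [0.22, 2.44], [-1.43, 4.57], [0, 2.65], [-2.85, 2.85]. Speed limits (rad/s): [2.79, 2.79, 3.14, 3.14, 3.14, 3.14].

## Interface

Orientations are given as a unit quaternion [x, y, z, w].
In Python, from station import manip, viewer, ticket gives the robot as it stands.
- The arm moves only by the shell command python3 -m creep 'ROWS' [FORCE]. ROWS is JSON, a list of rows, each an object with "slide": the shift along the tool's x, y, z in cm, a list of three; "angular": the turn, a rotation vector about the tool's x, y, z in rad, a list of three; "claw": the opening, from -1 (shut) to 1 (fully open). A call has 1 to 10 rows; each row shifts and turns the commanded pose from where the row before left it, along the tool's axes as they then stand; what a row does not reach is not made up. A row lasts 1/12 s, in which the tool goes at most 41.7 mm and 7.16 degrees, less where a joint would pass 70% of its speed; a pose out of reach is approached as far as the arm can. A call with a gripper value outside its range is refused whole. The fingers move at their own pace and stop on an object; FORCE is the grip in N (left out, the last holds). Time passes only in rows, so rows that do not move let the fingers close. It gives the time, the measured TCP pose, the force, the opening and the grip force at its end, in the units of the state.
- manip.sense(): the state, without advancing time (a new reading comes with each control period).
- viewer.snapshot(name): name is "side" or "top"; returns the picture (400x640x3 uint8, blue, green, red); there is no depth.
- viewer.calibration(name): a dict with "fov_y" (degrees; the focal length in pixels is half the picture's height over the tangent of half this angle, whatever the lens; pixels are square), "cx", "cy" (the principal point, pixels), "k1" (the pictures are not rectified: a ray, as slopes to the right and down, at radius r is drawn at 1 + k1 r^2 times it, then the intrinsics apply), "T" (4x4, takes a point from camera to world coordinates). Camera axes: x right, y up, looking along -z (the intrinsics and any distortion apply to the point x, -y, -z); pixel columns grow to the right and rows downward; lengths in m; the calibration is good to about 2 mm. A picture is of the moment at which its call begins. calibration takes no time and is no camera call.
- ticket.sign_off(): hands the job in; it is judged then, once.
The state is a dict: "t": time; "q": joint angles; "qd": joint speeds; "tau": joint torques, N m; "tcp_pos": TCP position; "tool_rot": TCP orientation; "force": force on the tool from outside, world axes, zero at the start; "ft_torque": the same for the moment, N m; "finger_gap": opening from 0.0 (shut) to 1.0 (fully open); "gripper_force": force on a finger pad.
Only numpy, scipy, OpenCV 4.12 (cv2) and the standard library are available. Lean on these libraries where they do the work, as an engineer would, in place of code of your own. Each camera call takes 0.05 s, during which the arm holds its last target. There are 200 camera calls.

## Working session

There is one attempt and no reset: what is moved stays moved. The work goes in short steps, Python scripts to look and compute and a shell command to move; the robot and the scene stay as the last step left them, time stands still between calls to the robot, and variables do not carry over. Pictures are saved under pics/ and viewed, at most 10 in all, crops included, and the job is handed in when it is done.

```bash
ls; mkdir -p pics
python3 - <<'E'
from station import manip, viewer
import cv2
for n in("top","side"):
    im=viewer.snapshot(n); cv2.imwrite(f"pics/{n}0.png",im); print(n,viewer.calibration(n))
print(manip.sense(),manip.pinch_z)
E
```

```text
pics
top {'fov_y': 43.93479805216309, 'cx': 319.8141685568228, 'cy': 199.9641846063133, 'k1': -0.07805050319644449, 'T': array([[ 0.00753207,  0.97200877, -0.23482382,  0.12511989],
       [-0.99996628,  0.00655267, -0.00495077,  0.04758119],
       [-0.00327347,  0.23485319,  0.97202534,  1.58338387],
       [ 0.        ,  0.        ,  0.        ,  1.        ]])}
side {'fov_y': 42.29404250716853, 'cx': 320.2415717001944, 'cy': 201.44488139228875, 'k1': -0.08259972835799685, 'T': array([[-0.74555907, -0.39174879,  0.53914243,  1.4241116 ],
       [ 0.66596492, -0.40741824,  0.62490088,  1.17449777],
       [-0.0251477 ,  0.82495046,  0.56464532,  1.09627983],
       [ 0.        ,  0.        ,  0.        ,  1.        ]])}
{'t': 0.1, 'q': array([ 1.09149505e+00,  5.28358252e-01,  1.43374735e+00, -5.34981354e-06,
        1.18140253e+00, -1.78490439e-01]), 'qd': array([ 0.00168678, -0.00180436, -0.00427421, -0.00025191, -0.00234444,
       -0.00180819]), 'tau': array([-3.43951097e-04, -4.43306565e+01, -1.78586233e+01, -2.20489783e-04,
        3.92514310e-03, -2.53557815e-06]), 'tcp_pos': array([0.18485731, 0.5963788 , 0.23044919]), 'tool_rot': array([ 1.49837913e-01,  9.88710110e-01, -9.07202354e-04, -3.07006801e-04]), 'force': array([ 0.0220053 , -0.05988534, -0.16389621]), 'ft_torque': array([-0.04687353,  0.03086268,  0.03032589]), 'gripper_force': 0.0, 'finger_gap': 0.9998098342004423} 0.0187
```

View pics/top0.png

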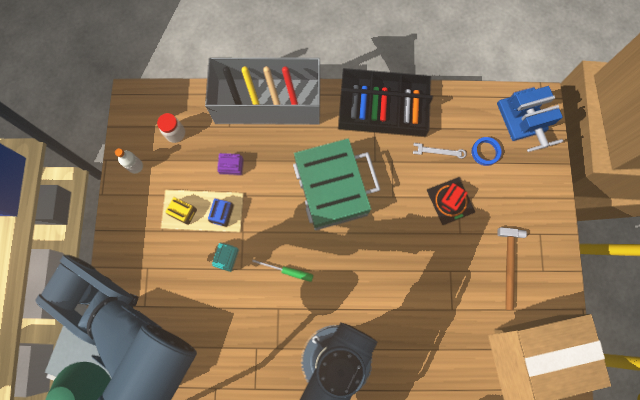

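View pics/side0.png

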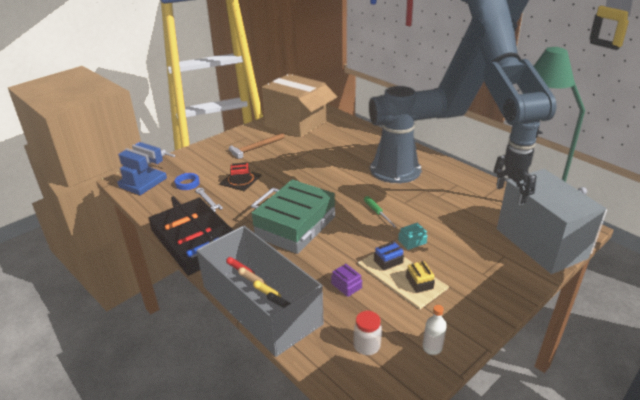

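The pack on the plate is red (453,197 in top), so the target is 1.2. The green lid is centred near (333,183), and the handle bar runs from about (367,153) to (377,190).

```bash
cat > h.py <<'E'
import numpy as np, cv2
from station import manip, viewer
from scipy.spatial.transform import Rotation as R
def K(n):
    c=viewer.calibration(n); f=200/np.tan(np.radians(c["fov_y"])/2)
    return c,np.array([[f,0,c["cx"]],[0,f,c["cy"]],[0,0,1.]]),np.array([c["k1"],0,0,0])
def plane(n,uv,z):
    c,k,d=K(n); p=cv2.undistortPoints(np.float64(uv).reshape(-1,1,2),k,d)[:,0]
    r=np.c_[p[:,0],-p[:,1],-np.ones(len(p))]@c["T"][:3,:3].T; o=c["T"][:3,3]
    return o+r*((z-o[2])/r[:,2])[:,None]
def proj(n,P):
    c,k,d=K(n); q=(np.atleast_2d(P)-c["T"][:3,3])@c["T"][:3,:3]*[1,-1,-1]
    return cv2.projectPoints(q,np.zeros(3),np.zeros(3),k,d)[0][:,0]
E
python3 - <<'E'
from h import *
im=cv2.imread("pics/top0.png"); hsv=cv2.cvtColor(im,cv2.COLOR_BGR2HSV)
m=cv2.inRange(hsv,(60,50,50),(90,255,255)); m[:120]=0;m[240:]=0;m[:,:285]=0;m[:,385:]=0
m=cv2.morphologyEx(m,cv2.MORPH_CLOSE,np.ones((9,9)))
c=max(cv2.findContours(m,0,1)[0],key=cv2.contourArea)
P=plane("top",c[:,0],.105)[:,:2].astype(np.float32)
r=cv2.minAreaRect(P);print(r,cv2.boxPoints(r))
m2=cv2.inRange(hsv,(0,0,135),(180,50,255));m2[:145]=0;m2[200:]=0;m2[:,:355]=0;m2[:,390:]=0
c2=max(cv2.findContours(m2,0,1)[0],key=cv2.contourArea)
r2=cv2.minAreaRect(plane("top",c2[:,0],.08)[:,:2].astype(np.float32));print(r2,cv2.boxPoints(r2))
v=im.copy();cv2.drawContours(v,[c],-1,(0,0,255),1);cv2.drawContours(v,[c2],-1,(255,0,0),1)
cv2.imwrite("pics/c0.png",cv2.resize(v[125:240,280:400],None,fx=5,fy=5,interpolation=0))
E
```

```text
((0.540627121925354, 0.019115835428237915), (0.24538104236125946, 0.17988328635692596), 16.198936462402344) [[ 0.39771628  0.07125931]
 [ 0.44789886 -0.1014824 ]
 [ 0.68353796 -0.03302764]
 [ 0.6333554   0.13971406]]
((0.5808838605880737, -0.09994859993457794), (0.1325290948152542, 0.030029047280550003), 16.528654098510742) [[ 0.51308596 -0.10440643]
 [ 0.5216291  -0.13319461]
 [ 0.64868176 -0.09549077]
 [ 0.6401386  -0.06670259]]
```

View pics/c0.png

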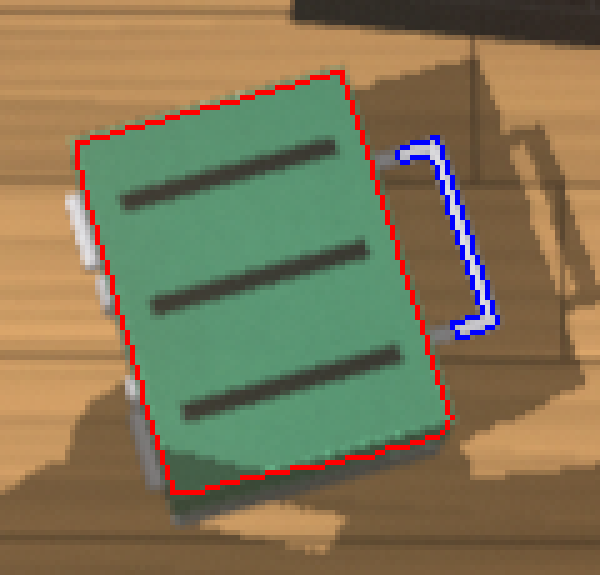

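```bash
python3 -m creep '[{"slide":[0,0,0],"angular":[0,0,-0.0975],"claw":0},{"slide":[0,0,0],"angular":[0,0,-0.0975],"claw":0},{"slide":[0,0,0],"angular":[0,0,-0.0975],"claw":0},{"slide":[0,0,0],"angular":[0,0,-0.0975],"claw":0},{"slide":[0,0,0],"angular":[0,0,-0.0975],"claw":0},{"slide":[0,0,0],"angular":[0,0,-0.0975],"claw":0},{"slide":[-0.6,-2.6,0],"angular":[0,0,0],"claw":0},{"slide":[-0.6,-2.6,0],"angular":[0,0,0],"claw":0},{"slide":[-0.6,-2.6,0],"angular":[0,0,0],"claw":0},{"slide":[-0.6,-2.6,0],"angular":[0,0,0],"claw":0}]' 60
python3 -m creep '[{"slide":[-0.6,-2.6,0],"angular":[0,0,0],"claw":0},{"slide":[-0.6,-2.6,0],"angular":[0,0,0],"claw":0},{"slide":[-0.6,-2.6,0],"angular":[0,0,0],"claw":0},{"slide":[-0.6,-2.6,0],"angular":[0,0,0],"claw":0},{"slide":[-0.6,-2.6,0],"angular":[0,0,0],"claw":0},{"slide":[-0.6,-2.6,0],"angular":[0,0,0],"claw":0},{"slide":[-0.6,-2.6,0],"angular":[0,0,0],"claw":0},{"slide":[-0.6,-2.6,0],"angular":[0,0,0],"claw":0},{"slide":[-0.6,-2.6,0],"angular":[0,0,0],"claw":0},{"slide":[-0.6,-2.6,0],"angular":[0,0,0],"claw":0}]'
python3 -m creep '[{"slide":[-0.6,-2.6,0],"angular":[0,0,0],"claw":0},{"slide":[-0.6,-2.6,0],"angular":[0,0,0],"claw":0},{"slide":[-0.6,-2.6,0],"angular":[0,0,0],"claw":0},{"slide":[-0.6,-2.6,0],"angular":[0,0,0],"claw":0},{"slide":[-0.6,-2.6,0],"angular":[0,0,0],"claw":0},{"slide":[-0.6,-2.6,0],"angular":[0,0,0],"claw":0},{"slide":[-0.6,-2.6,0],"angular":[0,0,0],"claw":0},{"slide":[-0.6,-2.6,0],"angular":[0,0,0],"claw":0},{"slide":[-0.6,-2.6,0],"angular":[0,0,0],"claw":0},{"slide":[-0.6,-2.6,0],"angular":[0,0,0],"claw":0}]'
cat >> h.py <<'E'
Cx=np.array([-.281,.960,0]);Cy=np.array([-.960,-.281,0]);HINGE=np.array([.518,.106,.05])
def to(P):
    s=manip.sense(); r=R.from_quat(s["tool_rot"]).as_matrix()
    print("t",round(s["t"],2),"tcp",s["tcp_pos"].round(4),"y",r[:,1].round(3),"z",r[:,2].round(3),"gap",round(s["finger_gap"],3),"F",s["force"].round(1),"grip",round(s["gripper_force"],1),"q",s["q"].round(2))
    print("slide cm",((np.array(P)-s["tcp_pos"])@r*100).round(2))
E
python3 -c "
from h import *
to([.582,-.1095,.061])"
```

```text
t: 0.93
tcp_pos: [0.2373, 0.5026, 0.2308]
tool_rot: [-0.142, 0.99, -0.0, -0.0]
force: [1.2, -0.6, 0.3]
finger_gap: 0.498
gripper_force: 0.0
t: 1.77
tcp_pos: [0.368, 0.2698, 0.2311]
tool_rot: [-0.142, 0.99, -0.0, -0.0]
force: [0.3, 0.2, -0.4]
finger_gap: 0.503
gripper_force: 0.0
t: 2.6
tcp_pos: [0.4985, 0.0371, 0.231]
tool_rot: [-0.141, 0.99, 0.0, -0.0]
force: [-0.4, -0.0, 0.7]
finger_gap: 0.502
gripper_force: 0.0
t 2.6 tcp [0.4985 0.0371 0.231 ] y [-0.28  0.96  0.  ] z [-0.001  0.    -1.   ] gap 0.502 F [-0.4 -0.   0.7] grip 0.0 q [-0.15  0.36  1.74  0.    1.04 -2.  ]
slide cm [ -3.93 -16.42  16.99]
```

```bash
python3 -m creep '[{"slide":[-0.56,-2.35,0],"angular":[0,0,0],"claw":0},{"slide":[-0.56,-2.35,0],"angular":[0,0,0],"claw":0},{"slide":[-0.56,-2.35,0],"angular":[0,0,0],"claw":0},{"slide":[-0.56,-2.35,0],"angular":[0,0,0],"claw":0},{"slide":[-0.56,-2.35,0],"angular":[0,0,0],"claw":0},{"slide":[-0.56,-2.35,0],"angular":[0,0,0],"claw":0},{"slide":[-0.56,-2.35,0],"angular":[0,0,0],"claw":0},{"slide":[0,0,0],"angular":[0,0,0],"claw":0},{"slide":[0,0,2],"angular":[0,0,0],"claw":0},{"slide":[0,0,2],"angular":[0,0,0],"claw":0}]'
python3 -m creep '[{"slide":[0,0,2],"angular":[0,0,0],"claw":0},{"slide":[0,0,2],"angular":[0,0,0],"claw":0},{"slide":[0,0,2],"angular":[0,0,0],"claw":0},{"slide":[0,0,2],"angular":[0,0,0],"claw":0},{"slide":[0,0,1],"angular":[0,0,0],"claw":0},{"slide":[0,0,1],"angular":[0,0,0],"claw":0},{"slide":[0,0,0],"angular":[0,0,0],"claw":0}]'
python3 - <<'E'
from h import *
to([.582,-.1095,.061])
for n in("top","side"):
    im=viewer.snapshot(n);u,v=proj(n,[.582,-.1095,.08])[0].astype(int);print(n,u,v)
    cv2.imwrite(f"pics/{n}1.png",cv2.resize(im[v-60:v+60,u-60:u+60],(480,480)))
a=[cv2.imread(f"pics/{n}1.png") for n in("top","side")];cv2.imwrite("pics/b1.png",cv2.resize(np.hstack(a),(800,400)))
E
```

```text
t: 3.43
tcp_pos: [0.5827, -0.109, 0.1916]
tool_rot: [-0.141, 0.99, -0.001, 0.001]
force: [-1.0, -0.4, 0.5]
finger_gap: 0.497
gripper_force: 0.0
t: 4.02
tcp_pos: [0.5808, -0.1079, 0.0895]
tool_rot: [-0.142, 0.99, 0.001, -0.002]
force: [-0.2, 0.5, 0.5]
finger_gap: 0.501
gripper_force: 0.0
t 4.02 tcp [ 0.5808 -0.1079  0.0895] y [-0.281  0.96   0.002] z [-0.004  0.001 -1.   ] gap 0.501 F [-0.2  0.5  0.5] grip 0.0 q [-0.37  0.67  1.63  0.    0.84 -2.23]
slide cm [-0.08 -0.2   2.85]
top 372 171
side 263 197
```

View pics/b1.png

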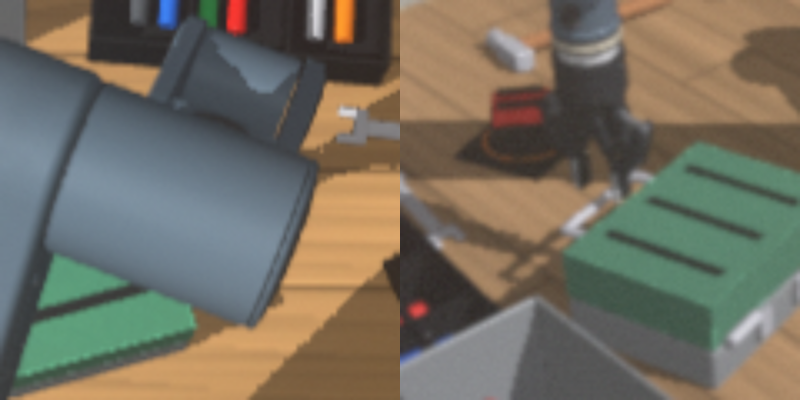

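The crop shows the fingertips straddling the bar, clear of the lid wall. Next I go down and close.

```bash
python3 -m creep '[{"slide":[0,-0.2,1],"angular":[0,0,0],"claw":0},{"slide":[0,0,1],"angular":[0,0,0],"claw":0},{"slide":[0,0,0.8],"angular":[0,0,0],"claw":0},{"slide":[0,0,0],"angular":[0,0,0],"claw":-1},{"slide":[0,0,0],"angular":[0,0,0],"claw":-1},{"slide":[0,0,0],"angular":[0,0,0],"claw":-1},{"slide":[0,0,0],"angular":[0,0,0],"claw":-1},{"slide":[0,0,0],"angular":[0,0,0],"claw":-1},{"slide":[0,0,0],"angular":[0,0,0],"claw":-1}]' 30
python3 - <<'E'
from h import *
to([.582,-.1095,.061])
# arc increments, 0.1 rad steps: tool y (=case x), tool z (=-up), cm
th=np.arange(0,2.0,.1);a=np.arctan2(30,225)+th;L=22.7
y=-L*np.cos(a);z=-L*np.sin(a)
print(np.c_[th[1:],np.diff(y),np.diff(z)].round(2))
E
```

```text
t: 4.87
tcp_pos: [0.5827, -0.111, 0.0635]
tool_rot: [-0.142, 0.99, -0.0, 0.0]
force: [-1.7, -3.4, -1.3]
finger_gap: 0.116
gripper_force: 29.2
t 4.87 tcp [ 0.5827 -0.111   0.0635] y [-0.281  0.96  -0.001] z [ 0.    -0.001 -1.   ] gap 0.116 F [-1.7 -3.4 -1.3] grip 29.2 q [-0.38  0.72  1.64 -0.    0.79 -2.23]
slide cm [0.02 0.16 0.25]
[[ 0.1   0.41 -2.23]
 [ 0.2   0.63 -2.18]
 [ 0.3   0.85 -2.11]
 [ 0.4   1.05 -2.01]
 [ 0.5   1.25 -1.89]
 [ 0.6   1.43 -1.76]
 [ 0.7   1.6  -1.61]
 [ 0.8   1.75 -1.44]
 [ 0.9   1.89 -1.26]
 [ 1.    2.   -1.06]
 [ 1.1   2.1  -0.86]
 [ 1.2   2.18 -0.65]
 [ 1.3   2.23 -0.42]
 [ 1.4   2.26 -0.2 ]
 [ 1.5   2.27  0.03]
 [ 1.6   2.25  0.25]
 [ 1.7   2.22  0.48]
 [ 1.8   2.16  0.7 ]
 [ 1.9   2.08  0.91]]
```

```bash
python3 -m creep '[{"slide":[0,0.18,-1.12],"angular":[0,0,0],"claw":-1},{"slide":[0,0.23,-1.11],"angular":[0,0,0],"claw":-1},{"slide":[0,0.29,-1.1],"angular":[0,0,0],"claw":-1},{"slide":[0,0.34,-1.08],"angular":[0,0,0],"claw":-1},{"slide":[0,0.4,-1.06],"angular":[0,0,0],"claw":-1},{"slide":[0,0.45,-1.04],"angular":[0,0,0],"claw":-1},{"slide":[0,0.5,-1.02],"angular":[0,0,0],"claw":-1},{"slide":[0,0.55,-0.99],"angular":[0,0,0],"claw":-1},{"slide":[0,0.6,-0.96],"angular":[0,0,0],"claw":-1},{"slide":[0,0.65,-0.93],"angular":[0,0,0],"claw":-1}]'
python3 - <<'E'
from h import *
p=manip.sense()["tcp_pos"];P=HINGE+Cx*-.227*np.cos(.6326)+[0,0,.227*np.sin(.6326)-.0187];to(P)
E
```

```text
t: 5.7
tcp_pos: [0.5709, -0.0708, 0.1696]
tool_rot: [-0.142, 0.99, -0.001, 0.0]
force: [-0.7, -5.4, 1.4]
finger_gap: 0.118
gripper_force: 29.2
t 5.7 tcp [ 0.5709 -0.0708  0.1696] y [-0.281  0.96  -0.003] z [ 0.001 -0.003 -1.   ] gap 0.118 F [-0.7 -5.4  1.4] grip 29.2 q [-0.32  0.54  1.62 -0.    0.98 -2.17]
slide cm [0.11 0.15 0.41]
```

```bash
python3 -m creep '[{"slide":[0,0.69,-0.9],"angular":[0,0,0],"claw":-1},{"slide":[0,0.74,-0.86],"angular":[0,0,0],"claw":-1},{"slide":[0,0.78,-0.82],"angular":[0,0,0],"claw":-1},{"slide":[0,0.82,-0.78],"angular":[0,0,0],"claw":-1},{"slide":[0,0.86,-0.74],"angular":[0,0,0],"claw":-1},{"slide":[0,0.89,-0.7],"angular":[0,0,0],"claw":-1},{"slide":[0,0.93,-0.65],"angular":[0,0,0],"claw":-1},{"slide":[0,0.96,-0.6],"angular":[0,0,0],"claw":-1},{"slide":[0,0.99,-0.55],"angular":[0,0,0],"claw":-1},{"slide":[0,1.01,-0.5],"angular":[0,0,0],"claw":-1}]'
python3 -m creep '[{"slide":[0,1.04,-0.45],"angular":[0,0,0],"claw":-1},{"slide":[0,1.06,-0.4],"angular":[0,0,0],"claw":-1},{"slide":[0,1.08,-0.35],"angular":[0,0,0],"claw":-1},{"slide":[0,1.1,-0.3],"angular":[0,0,0],"claw":-1},{"slide":[0,1.11,-0.24],"angular":[0,0,0],"claw":-1},{"slide":[0,1.12,-0.18],"angular":[0,0,0],"claw":-1}]'
python3 - <<'E'
from h import *
a=1.4326-.1;P=HINGE+Cx*-.227*np.cos(a)+[0,0,.227*np.sin(a)-.0187];to(P)
cv2.imwrite("pics/s2.png",cv2.resize(viewer.snapshot("side")[120:290,180:400],None,fx=3,fy=3))
E
```

```text
t: 6.53
tcp_pos: [0.5465, 0.0121, 0.2418]
tool_rot: [-0.142, 0.99, -0.002, 0.001]
force: [-2.8, -2.3, 2.1]
finger_gap: 0.11
gripper_force: 30.2
t: 7.03
tcp_pos: [0.5276, 0.0764, 0.2597]
tool_rot: [-0.142, 0.99, -0.0, 0.001]
force: [-3.2, -2.1, 7.0]
finger_gap: 0.114
gripper_force: 31.7
t 7.03 tcp [0.5276 0.0764 0.2597] y [-0.281  0.96  -0.001] z [ 0.001 -0.    -1.   ] gap 0.114 F [-3.2 -2.1  7. ] grip 31.7 q [-0.07  0.37  1.63 -0.    1.14 -1.92]
slide cm [ 0.09 -2.25  0.79]
```

View pics/s2.png

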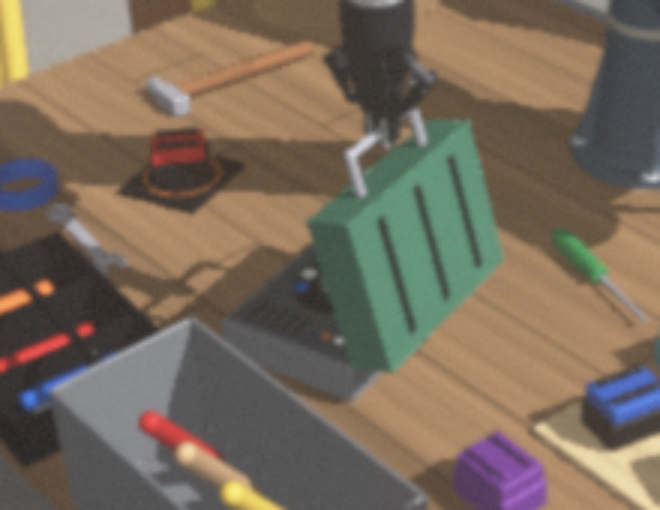

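```bash
python3 -m creep '[{"slide":[0,1.13,-0.25],"angular":[0,0,0],"claw":-1},{"slide":[0,1.13,-0.15],"angular":[0,0,0],"claw":-1},{"slide":[0,1.13,-0.05],"angular":[0,0,0],"claw":-1},{"slide":[0,1.13,0.04],"angular":[0,0,0],"claw":-1},{"slide":[0,1.13,0.1],"angular":[0,0,0],"claw":-1},{"slide":[0,1.12,0.15],"angular":[0,0,0],"claw":-1},{"slide":[0,1.12,0.21],"angular":[0,0,0],"claw":-1},{"slide":[0,1.1,0.27],"angular":[0,0,0],"claw":-1},{"slide":[0,1.09,0.32],"angular":[0,0,0],"claw":-1},{"slide":[0,1.08,0.38],"angular":[0,0,0],"claw":-1}]'
python3 - <<'E'
from h import *
a=1.85+.1326;P=HINGE+Cx*-.227*np.cos(a)+[0,0,.227*np.sin(a)-.0187];to(P)
p=manip.sense()["tcp_pos"]-HINGE;print("theta",np.arctan2(p[2]+.0187,-p@Cx)-.1326)
E
```

```text
t: 7.92
tcp_pos: [0.4961, 0.1838, 0.2469]
tool_rot: [-0.142, 0.99, 0.0, -0.001]
force: [-2.8, -2.2, 0.3]
finger_gap: 0.11
gripper_force: 30.7
t 7.92 tcp [0.4961 0.1838 0.2469] y [-0.28   0.96   0.001] z [-0.001  0.    -1.   ] gap 0.11 F [-2.8 -2.2  0.3] grip 30.7 q [ 0.14  0.38  1.65  0.    1.11 -1.71]
slide cm [0.09 1.   0.76]
theta 1.7969481521125372
```

```bash
python3 -m creep '[{"slide":[0,0.9,0.38],"angular":[0,0,0],"claw":-1},{"slide":[0,0.6,0.3],"angular":[0,0,0],"claw":-1},{"slide":[0,0,0],"angular":[0,0,0],"claw":-1},{"slide":[0,0,0],"angular":[0,0,0],"claw":-1},{"slide":[0,0,0],"angular":[0,0,0],"claw":-0.1},{"slide":[0,0,0],"angular":[0,0,0],"claw":-0.1},{"slide":[0,0,0],"angular":[0,0,0],"claw":-0.1},{"slide":[0,0,0],"angular":[0,0,0],"claw":-0.1},{"slide":[0,0,0],"angular":[0,0,0],"claw":-0.1},{"slide":[0,0,-1],"angular":[0,0,0],"claw":-0.1}]'
python3 -m creep '[{"slide":[0,0,-1.5],"angular":[0,0,0],"claw":-0.1},{"slide":[0,0,-2],"angular":[0,0,0],"claw":-0.1},{"slide":[0,0,-2],"angular":[0,0,0],"claw":-0.1},{"slide":[0,0,-2],"angular":[0,0,0],"claw":-0.1},{"slide":[0,-2,-1],"angular":[0,0,0],"claw":-0.1},{"slide":[0,-2.5,0],"angular":[0,0,0],"claw":-0.1},{"slide":[0,-2.5,0],"angular":[0,0,0],"claw":-0.1},{"slide":[0,-2.5,0],"angular":[0,0,0],"claw":-0.1},{"slide":[0,-2.5,0],"angular":[0,0,0],"claw":-0.1},{"slide":[0,-2.5,0],"angular":[0,0,0],"claw":-0.1}]'
python3 - <<'E'
from h import *
to([.5,.0,.3])
a=viewer.snapshot("side")[110:280,180:390];b=viewer.snapshot("top");cv2.imwrite("pics/top3.png",b)
b=b[110:250,265:415]
cv2.imwrite("pics/b3.png",np.hstack([cv2.resize(a,(395,320)),cv2.resize(b,(343,320))]))
E
```

```text
t: 8.75
tcp_pos: [0.4919, 0.1964, 0.2493]
tool_rot: [-0.141, 0.99, -0.0, -0.002]
force: [0.1, 0.7, -0.7]
finger_gap: 0.448
gripper_force: 0.0
t: 9.58
tcp_pos: [0.5339, 0.0565, 0.3366]
tool_rot: [-0.142, 0.99, -0.0, 0.001]
force: [0.2, -0.2, 0.2]
finger_gap: 0.452
gripper_force: 0.0
t 9.58 tcp [0.5339 0.0565 0.3366] y [-0.28   0.96  -0.001] z [ 0.002 -0.    -1.   ] gap 0.452 F [ 0.2 -0.2  0.2] grip 0.0 q [-0.1   0.3   1.51 -0.    1.33 -1.96]
slide cm [ 4.85 -4.47  3.66]
```

View pics/b3.png

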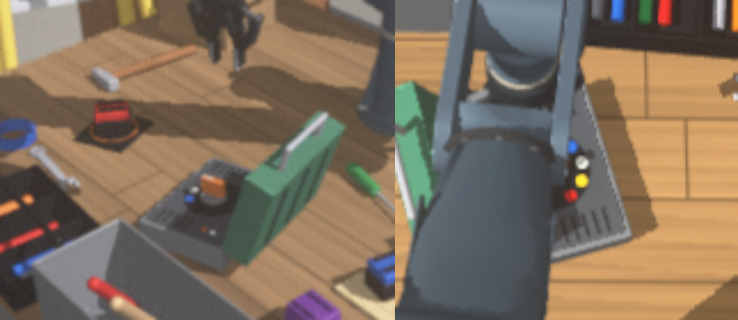

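The lid rests back on its stop, and the orange knob and the marks are visible. I'll clear the view, turn the tool and measure the knob.

```bash
python3 -m creep '[{"slide":[0,-2.5,0],"angular":[0,0,0],"claw":-0.1},{"slide":[0,-2.5,0],"angular":[0,0,0],"claw":-0.1},{"slide":[0,-2.5,0],"angular":[0,0,0],"claw":-0.1},{"slide":[0,-2.5,0],"angular":[0,0,0],"claw":-0.1},{"slide":[0,-2.5,0],"angular":[0,0,0],"claw":-0.1},{"slide":[0,-2.5,0],"angular":[0,0,0],"claw":-0.1},{"slide":[0,-2.5,0],"angular":[0,0,0.11],"claw":-0.1},{"slide":[0,0,0],"angular":[0,0,0.12],"claw":-0.1},{"slide":[0,0,0],"angular":[0,0,0.12],"claw":-0.1},{"slide":[0,0,0],"angular":[0,0,0.12],"claw":-0.1}]'
python3 -m creep '[{"slide":[0,0,0],"angular":[0,0,0.11],"claw":-0.1},{"slide":[0,0,0],"angular":[0,0,0.11],"claw":-0.1},{"slide":[0,0,0],"angular":[0,0,0.11],"claw":-0.1},{"slide":[0,0,0],"angular":[0,0,0.11],"claw":-0.1},{"slide":[0,0,0],"angular":[0,0,0.11],"claw":-0.1},{"slide":[0,0,0],"angular":[0,0,0.11],"claw":-0.1},{"slide":[0,0,0],"angular":[0,0,0.11],"claw":-0.1},{"slide":[0,0,0],"angular":[0,0,0.11],"claw":-0.1},{"slide":[0,0,0],"angular":[0,0,0.11],"claw":-0.1},{"slide":[0,0,0],"angular":[0,0,0.11],"claw":-0.1}]'
python3 - <<'E'
from h import *
to([.5,.0,.3])
b=viewer.snapshot("top");cv2.imwrite("pics/top4.png",b)
cv2.imwrite("pics/side4.png",viewer.snapshot("side"))
hsv=cv2.cvtColor(b,cv2.COLOR_BGR2HSV)
for n,lo,hi,z in(("orange",(6,130,120),(17,255,255),.093),("blue",(100,120,100),(125,255,255),.052),("yellow",(24,130,130),(33,255,255),.052),("red",(0,170,120),(5,255,255),.052),("white",(0,0,170),(180,60,255),.052)):
    m=cv2.inRange(hsv,lo,hi);m[:130]=0;m[230:]=0;m[:,:295]=0;m[:,380:]=0
    k,l,s,c=cv2.connectedComponentsWithStats(m)
    for i in range(1,k):
        if s[i,4]>8: print(n,s[i],c[i].round(1),plane("top",c[i],z)[0].round(4))
cv2.imwrite("pics/c4.png",cv2.resize(b[120:240,270:400],None,fx=4,fy=4,interpolation=0))
E
```

```text
t: 10.52
tcp_pos: [0.5826, -0.1102, 0.336]
tool_rot: [0.096, 0.995, 0.0, 0.0]
force: [-0.3, -0.4, -0.2]
finger_gap: 0.449
gripper_force: 0.0
t: 11.35
tcp_pos: [0.5826, -0.1093, 0.3363]
tool_rot: [0.601, 0.799, 0.0, 0.0]
force: [0.2, 0.3, 0.6]
finger_gap: 0.45
gripper_force: 0.0
t 11.35 tcp [ 0.5826 -0.1093  0.3363] y [0.961 0.276 0.001] z [ 0.001  0.    -1.   ] gap 0.45 F [0.2 0.3 0.6] grip 0.0 q [-0.37  0.38  1.38  0.    1.38 -0.65]
slide cm [12.79 -4.92  3.62]
orange [332 131   7   4   9] [335.1 132.7] [0.7072 0.0079 0.093 ]
orange [320 133   9   2  10] [323.7 133.3] [0.7048 0.0444 0.093 ]
orange [339 132  10   7  20] [343.1 136.2] [ 0.6951 -0.0177  0.093 ]
orange [318 137   8   4  14] [321.1 138.1] [0.6885 0.0525 0.093 ]
orange [326 180   5   6  19] [327.6 182.2] [0.5423 0.0312 0.093 ]
```

View pics/c4.png

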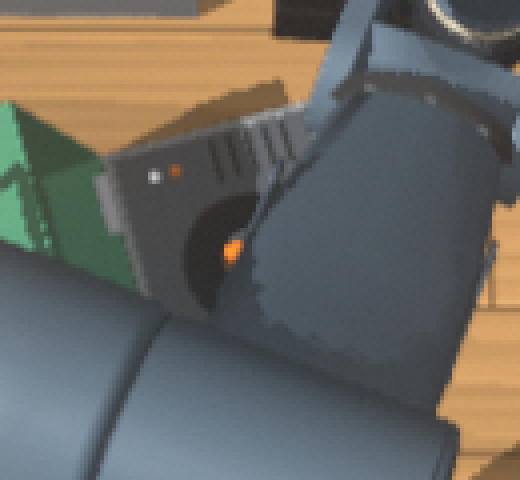

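```bash
python3 -m creep '[{"slide":[-2.5,-0.5,0],"angular":[0,0,0],"claw":-0.1},{"slide":[-2.5,-0.5,0],"angular":[0,0,0],"claw":-0.1},{"slide":[-2.5,-0.5,0],"angular":[0,0,0],"claw":-0.1},{"slide":[-2.5,-0.5,0],"angular":[0,0,0],"claw":-0.1},{"slide":[-2.5,-0.5,0],"angular":[0,0,0],"claw":-0.1},{"slide":[-2.5,-0.5,0],"angular":[0,0,0],"claw":-0.1},{"slide":[-2.5,-0.5,0],"angular":[0,0,0],"claw":-0.1},{"slide":[-2.5,-0.5,0],"angular":[0,0,0],"claw":-0.1},{"slide":[0,0,0],"angular":[0,0,0],"claw":-0.1}]'
cat > m.py <<'E'
from h import *
import sys
i=sys.argv[1]
for cam,(r0,r1,c0,c1) in (("top",(145,230,295,385)),("side",(150,270,240,340))):
    b=viewer.snapshot(cam);cv2.imwrite(f"pics/{cam}{i}.png",b);hsv=cv2.cvtColor(b,cv2.COLOR_BGR2HSV)
    for n,lo,hi,z in(("orange",(4,130,120),(19,255,255),.093),("blue",(100,120,100),(125,255,255),.052),("yellow",(22,130,130),(33,255,255),.052),("red",(0,170,120),(4,255,255),.052),("white",(0,0,170),(180,60,255),.052)):
        m=cv2.inRange(hsv,lo,hi);m[:r0]=0;m[r1:]=0;m[:,:c0]=0;m[:,c1:]=0
        k,l,s,c=cv2.connectedComponentsWithStats(m)
        for j in range(1,k):
            if s[j,4]>7: print(cam,n,s[j],c[j].round(1),plane(cam,c[j],z)[0].round(4))
    cv2.imwrite(f"pics/{cam}c{i}.png",cv2.resize(b[r0:r1,c0:c1],(400,380),interpolation=0))
cv2.imwrite(f"pics/c{i}.png",np.hstack([cv2.imread(f"pics/{x}c{i}.png") for x in("top","side")]))
E
python3 m.py 5
```

```text
t: 12.2
tcp_pos: [0.6005, -0.3183, 0.3354]
tool_rot: [0.6, 0.8, -0.001, 0.001]
force: [1.0, 0.8, 1.0]
finger_gap: 0.452
gripper_force: 0.0
top white [324 160  43  35 486] [343.8 176.3] [ 0.574  -0.0212  0.052 ]
top white [369 193  16  18 144] [377.3 200.9] [ 0.4932 -0.1273  0.052 ]
side orange [287 205  12  10  89] [293.1 208.9] [0.5618 0.0338 0.093 ]
side blue [279 214   4   3  12] [280.5 215. ] [ 0.5815 -0.0147  0.052 ]
side white [240 150   4   8  22] [241. 154.] [ 0.4317 -0.4727  0.052 ]
side white [333 182   7   8  27] [336.1 186.1] [ 0.3165 -0.0159  0.052 ]
```

View pics/c5.png

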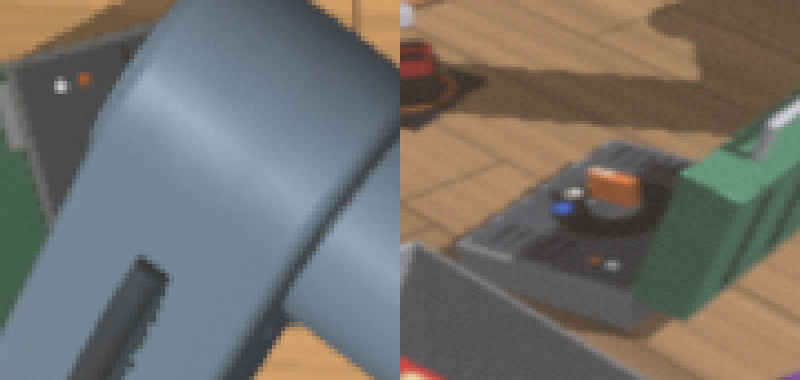

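The forearm still covers the knob in the top view. In the earlier top3 picture all four marks were clear, so I'll use those plus the knob in the side view.

Run:
```python
from h import *
b=cv2.imread("pics/top3.png");hsv=cv2.cvtColor(b,cv2.COLOR_BGR2HSV)
pts={}
for n,lo,hi in(("blue",(100,140,90),(125,255,255)),("yellow",(22,150,120),(33,255,255)),("red",(0,150,100),(8,255,255)),("white",(0,0,150),(180,50,255))):
    m=cv2.inRange(hsv,lo,hi);m[:165]=0;m[205:]=0;m[:,:330]=0;m[:,360:]=0
    k,l,s,c=cv2.connectedComponentsWithStats(m)
    for j in range(1,k):
        if s[j,4]>5: p=plane("top",c[j],.052)[0];pts[n]=p;print(n,s[j],c[j].round(1),p.round(4))
ang={"blue":-.6,"white":0,"yellow":.6,"red":1.2}
for n,p in pts.items():
    a=ang[n]; # clockwise from above, starting at -Cx
    d=R.from_rotvec([0,0,-a]).apply(-Cx); k=p-.0455*d; print(n,"knob est",k.round(4))
# side: orange mask of faces; pixel of knob grip candidates
c=np.array([.5432,.0199,0]);print("case rel of avg later")
hs=cv2.cvtColor(cv2.imread("pics/side5.png"),cv2.COLOR_BGR2HSV);m=cv2.inRange(hs,(2,90,80),(20,255,255));m[:195]=0;m[225:]=0;m[:,:280]=0;m[:,305:]=0
cc=max(cv2.findContours(m,0,1)[0],key=cv2.contourArea);print(cv2.boundingRect(cc),cc[:,0].mean(0))
M=cv2.moments(m,True);print(M["m10"]/M["m00"],M["m01"]/M["m00"])
for k in([.537,.02],[.545,.02],[.545,.03],[.545,.01]):
    x=np.array([k[0],k[1],0]);print(k,proj("side",[x+[0,0,.078]]).round(1))
```

```text
blue [341 171   4   6  18] [342.2 173.8] [ 0.5823 -0.0161  0.052 ]
yellow [344 186   6   6  29] [346.3 188.6] [ 0.533  -0.0289  0.052 ]
red [339 193   6   6  27] [341.5 195.1] [ 0.5114 -0.0135  0.052 ]
white [353 167   3   8   9] [353.9 170.3] [ 0.5941 -0.0538  0.052 ]
white [333 171   6   3  11] [335.7 171.5] [0.5896 0.0048 0.052 ]
white [344 179   6   5  23] [346.4 180.8] [ 0.5588 -0.0295  0.052 ]
white [358 183   2   6   7] [358.6 185.4] [ 0.5438 -0.0683  0.052 ]
blue knob est [0.5471 0.0127 0.052 ]
yellow knob est [0.5472 0.0144 0.052 ]
red knob est [0.5475 0.0142 0.052 ]
white knob est [ 0.531  -0.0246  0.052 ]
case rel of avg later
(286, 204, 14, 11) [292.97368421 208.63157895]
290.6181818181818 205.5878787878788
[0.537, 0.02] [[296.4 207.9]]
[0.545, 0.02] [[294.6 208.8]]
[0.545, 0.03] [[296.5 210. ]]
[0.545, 0.01] [[292.8 207.6]]
```

Run:
```python
from h import *
to([.547,.014,.066])
```

```text
t 12.3 tcp [ 0.6003 -0.3139  0.3354] y [ 0.959  0.282 -0.   ] z [-0.     0.001 -1.   ] gap 0.449 F [-0.3  0.1 -0. ] grip 0.0 q [-0.65  0.52  1.16  0.    1.47 -0.93]
slide cm [32.93  4.13 26.97]
```

```bash
python3 -m creep '[{"slide":[2.5,0.3,0],"angular":[0,0,0],"claw":-0.1},{"slide":[2.5,0.3,0],"angular":[0,0,0],"claw":-0.1},{"slide":[2.5,0.3,0],"angular":[0,0,0],"claw":-0.1},{"slide":[2.5,0.3,0],"angular":[0,0,0],"claw":-0.1},{"slide":[2.5,0.3,0],"angular":[0,0,0],"claw":-0.1},{"slide":[2.5,0.3,0],"angular":[0,0,0],"claw":-0.1},{"slide":[2.5,0.3,0],"angular":[0,0,0],"claw":-0.1},{"slide":[2.5,0.3,0],"angular":[0,0,0],"claw":-0.1},{"slide":[2.5,0.3,0],"angular":[0,0,0],"claw":-0.1},{"slide":[2.5,0.3,0],"angular":[0,0,0],"claw":-0.1}]'
python3 -m creep '[{"slide":[2.5,0.3,0],"angular":[0,0,0],"claw":-0.1},{"slide":[2.5,0.3,0],"angular":[0,0,0],"claw":-0.1},{"slide":[2.5,0.3,0],"angular":[0,0,0],"claw":-0.1},{"slide":[0.4,0.2,2],"angular":[0,0,0],"claw":-0.1},{"slide":[0,0,2.5],"angular":[0,0,0],"claw":-0.1},{"slide":[0,0,2.5],"angular":[0,0,0],"claw":-0.1},{"slide":[0,0,2.5],"angular":[0,0,0],"claw":-0.1},{"slide":[0,0,2.5],"angular":[0,0,0],"claw":-0.1},{"slide":[0,0,2.5],"angular":[0,0,0],"claw":-0.1},{"slide":[0,0,2],"angular":[0,0,0],"claw":-0.1}]'
python3 - <<'E'
from h import *
to([.547,.014,.066])
E
```

```text
t: 13.13
tcp_pos: [0.5579, -0.0621, 0.3361]
tool_rot: [0.598, 0.801, 0.0, -0.0]
force: [0.9, 1.2, -1.2]
finger_gap: 0.452
gripper_force: 0.0
t: 13.97
tcp_pos: [0.5459, 0.0156, 0.1695]
tool_rot: [0.598, 0.801, -0.0, -0.001]
force: [0.2, 0.1, -0.8]
finger_gap: 0.447
gripper_force: 0.0
t 13.97 tcp [0.5459 0.0156 0.1695] y [ 0.959  0.284 -0.001] z [-0.001  0.001 -1.   ] gap 0.447 F [ 0.2  0.1 -0.8] grip 0.0 q [-0.18  0.51  1.69  0.    0.94 -0.47]
slide cm [-0.19  0.07 10.35]
```

```bash
python3 -m creep '[{"slide":[-0.1,0.05,2],"angular":[0,0,0],"claw":-0.1},{"slide":[0,0,2],"angular":[0,0,0],"claw":-0.1},{"slide":[0,0,2],"angular":[0,0,0],"claw":-0.1},{"slide":[0,0,1.5],"angular":[0,0,0],"claw":-0.1},{"slide":[0,0,1],"angular":[0,0,0],"claw":-0.1},{"slide":[0,0,0],"angular":[0,0,0],"claw":-0.1}]'
python3 - <<'E'
from h import *
to([.547,.014,.066])
E
python3 -m creep '[{"slide":[0,0,0],"angular":[0,0,0],"claw":-0.1}]'
```

```text
t: 14.47
tcp_pos: [0.5464, 0.0143, 0.0841]
tool_rot: [0.599, 0.801, -0.001, -0.002]
force: [-0.6, 0.9, -0.5]
finger_gap: 0.452
gripper_force: 0.0
t 14.47 tcp [0.5464 0.0143 0.0841] y [ 0.959  0.283 -0.003] z [-0.004  0.001 -1.   ] gap 0.452 F [-0.6  0.9 -0.5] grip 0.0 q [-0.18  0.64  1.75  0.    0.76 -0.47]
slide cm [-0.05  0.06  1.81]
t: 14.55
tcp_pos: [0.5478, 0.0138, 0.0858]
tool_rot: [0.599, 0.801, -0.0, -0.0]
force: [0.5, -0.4, 0.5]
finger_gap: 0.452
gripper_force: 0.0
```

```bash
python3 -m creep '[{"slide":[0,0,1],"angular":[0,0,0],"claw":-0.1},{"slide":[0,0,0.9],"angular":[0,0,0],"claw":-0.1},{"slide":[0,0,0],"angular":[0,0,0],"claw":-0.1},{"slide":[0,0,0],"angular":[0,0,0],"claw":-1},{"slide":[0,0,0],"angular":[0,0,0],"claw":-1},{"slide":[0,0,0],"angular":[0,0,0],"claw":-1},{"slide":[0,0,0],"angular":[0,0,0],"claw":-1},{"slide":[0,0,0],"angular":[0,0,0],"claw":-1}]' 40
python3 - <<'E'
from h import *
to([.547,.014,.066])
E
```

```text
t: 15.22
tcp_pos: [0.5479, 0.0129, 0.0668]
tool_rot: [0.6, 0.8, -0.0, 0.0]
force: [-0.6, -1.8, 1.1]
finger_gap: 0.158
gripper_force: 41.3
t 15.22 tcp [0.5479 0.0129 0.0668] y [ 0.96   0.281 -0.   ] z [ 0. -0. -1.] gap 0.158 F [-0.6 -1.8  1.1] grip 41.3 q [-0.18  0.67  1.75 -0.    0.71 -0.47]
slide cm [ 0.13 -0.06  0.08]
```

```bash
python3 -m creep '[{"slide":[0,0,0],"angular":[0,0,0.1],"claw":-1},{"slide":[0,0,0],"angular":[0,0,0.1],"claw":-1},{"slide":[0,0,0],"angular":[0,0,0.1],"claw":-1},{"slide":[0,0,0],"angular":[0,0,0.1],"claw":-1},{"slide":[0,0,0],"angular":[0,0,0.1],"claw":-1},{"slide":[0,0,0],"angular":[0,0,0.1],"claw":-1},{"slide":[0,0,0],"angular":[0,0,0.1],"claw":-1},{"slide":[0,0,0],"angular":[0,0,0.1],"claw":-1},{"slide":[0,0,0],"angular":[0,0,0.1],"claw":-1},{"slide":[0,0,0],"angular":[0,0,0.1],"claw":-1}]'
python3 -m creep '[{"slide":[0,0,0],"angular":[0,0,0.1],"claw":-1},{"slide":[0,0,0],"angular":[0,0,0.1],"claw":-1},{"slide":[0,0,0],"angular":[0,0,0],"claw":-1},{"slide":[0,0,0],"angular":[0,0,0],"claw":-1},{"slide":[0,0,0],"angular":[0,0,0],"claw":-1}]'
python3 - <<'E'
from h import *
to([.547,.014,.066]);y=R.from_quat(manip.sense()["tool_rot"]).as_matrix()[:,1];print("knob turn",np.radians(16.3)-np.arctan2(y[1],y[0]),manip.sense()["ft_torque"])
E
```

```text
t: 16.05
tcp_pos: [0.5468, 0.0132, 0.0668]
tool_rot: [0.911, 0.413, -0.001, -0.001]
force: [-3.6, -1.2, 3.0]
finger_gap: 0.151
gripper_force: 41.7
t: 16.47
tcp_pos: [0.5467, 0.0133, 0.0668]
tool_rot: [0.946, 0.323, -0.001, -0.001]
force: [-5.1, 0.6, 5.8]
finger_gap: 0.154
gripper_force: 42.1
t 16.47 tcp [0.5467 0.0133 0.0668] y [ 0.612 -0.791 -0.002] z [-0.003  0.    -1.   ] gap 0.154 F [-5.1  0.6  5.8] grip 42.1 q [-0.18  0.67  1.76 -0.    0.72  0.73]
slide cm [ 0.07 -0.04  0.08]
knob turn 1.197134694508663 [ 0.05454096  0.67159426 -0.01936699]
```

Released, retreat straight up, and check.

```bash
python3 -m creep '[{"slide":[0,0,0],"angular":[0,0,0],"claw":-0.2},{"slide":[0,0,0],"angular":[0,0,0],"claw":-0.2},{"slide":[0,0,0],"angular":[0,0,0],"claw":-0.2},{"slide":[0,0,0],"angular":[0,0,0],"claw":-0.2},{"slide":[0,0,-1],"angular":[0,0,0],"claw":-0.2},{"slide":[0,0,-2],"angular":[0,0,0],"claw":-0.2},{"slide":[0,0,-2.5],"angular":[0,0,0],"claw":-0.2},{"slide":[0,0,-2.5],"angular":[0,0,0],"claw":-0.2},{"slide":[0,0,-2.5],"angular":[0,0,0],"claw":-0.2},{"slide":[0,0,-2.5],"angular":[0,0,0],"claw":-0.2}]'
python3 -m creep '[{"slide":[0,0,-2.5],"angular":[0,0,0],"claw":-0.2},{"slide":[0,0,-2.5],"angular":[0,0,0],"claw":-0.2},{"slide":[0,0,-2.5],"angular":[0,0,0],"claw":-0.2},{"slide":[0,0,-2.5],"angular":[0,0,0],"claw":-0.2},{"slide":[0,0,-2.5],"angular":[0,0,0],"claw":-0.2},{"slide":[0,0,0],"angular":[0,0,0],"claw":-0.2},{"slide":[0,0,0],"angular":[0,0,0],"claw":-0.2},{"slide":[0,0,0],"angular":[0,0,0],"claw":-0.2},{"slide":[0,0,0],"angular":[0,0,0],"claw":-0.2}]'
python3 m.py 6; python3 -c "
import cv2
cv2.imwrite('pics/d6.png',cv2.resize(cv2.imread('pics/side6.png')[150:290,210:450],(800,466),interpolation=cv2.INTER_CUBIC))"
```

```text
t: 17.3
tcp_pos: [0.5481, 0.013, 0.1985]
tool_rot: [0.947, 0.322, 0.0, 0.0]
force: [0.6, 0.1, -0.5]
finger_gap: 0.399
gripper_force: 0.0
t: 18.05
tcp_pos: [0.547, 0.0132, 0.3204]
tool_rot: [0.947, 0.322, -0.001, -0.001]
force: [-0.1, -0.3, 0.1]
finger_gap: 0.398
gripper_force: 0.0
top orange [362 145  12  10  60] [368.2 148.9] [ 0.6531 -0.0972  0.093 ]
top orange [376 145   9   6  30] [380.1 146.4] [ 0.6617 -0.1354  0.093 ]
top orange [376 152   7   4  15] [379.4 153.3] [ 0.6387 -0.1325  0.093 ]
top orange [377 157   8   5  20] [380.8 159.2] [ 0.6191 -0.1365  0.093 ]
top orange [367 162  18  24 186] [376.7 171.3] [ 0.579  -0.1228  0.093 ]
top orange [374 189   9   4  17] [377.5 190.1] [ 0.5179 -0.124   0.093 ]
top orange [376 193   9   9  43] [380.3 198.4] [ 0.4915 -0.1322  0.093 ]
top orange [370 203  15  27 184] [378.9 219.3] [ 0.4255 -0.1264  0.093 ]
top orange [363 221   6   9  22] [365.6 224.7] [ 0.4082 -0.0854  0.093 ]
top white [333 145   9   1   9] [337. 145.] [6.802e-01 6.000e-04 5.200e-02]
side orange [290 204   8  12  55] [293.  209.1] [0.5628 0.0342 0.093 ]
side white [240 150   4   8  22] [241. 154.] [ 0.4317 -0.4727  0.052 ]
side white [333 182   7   8  27] [336.1 186.1] [ 0.3165 -0.0159  0.052 ]
```

View pics/d6.png

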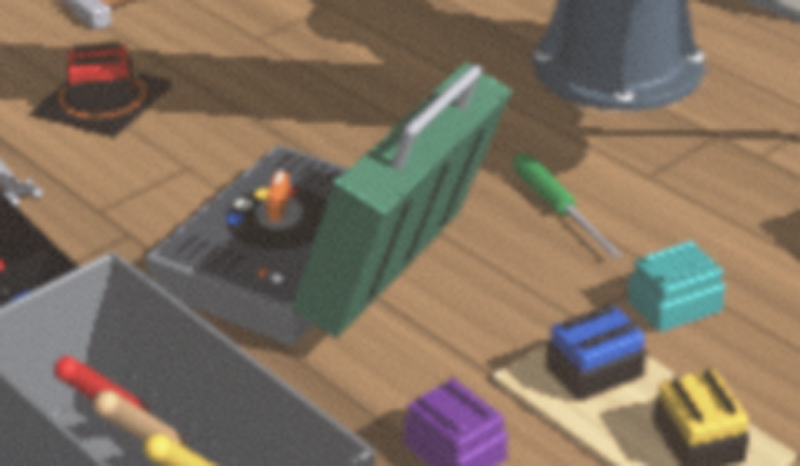

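The knob bar now points past yellow toward the hidden red mark. The lid is on its stop and the packs haven't moved.

```bash
python3 -c "
from station import ticket
print(ticket.sign_off())"
```

```text
the job is handed in; nothing more can be done
None
```

The lid is open on its stop, the selector was turned 1.2 rad to red to match the red pack on the plate, and no pack was disturbed; I handed the job in at about 18 s, though the red mark itself was hidden behind the knob in the final picture and sign-off gave no verdict.

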